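Tuck the sanding-sheet tray's flap under its lip

ROBOT

A 7-joint arm with a two-finger parallel gripper is mounted at the origin on a cart in front of the work surface, level with it; the furniture and walls round the work are solid. World frame = base frame: x ahead of the robot, y to its left, z up, the work surface at z = 0. Lengths are in m, angles in rad, forces in N, time in s.
With the tool pointing down it reaches from about 0.425 to 0.875 m from the base axis. Payload 4.7 kg.
Tool frame: the origin (TCP) lies at the very end of the fingers, on their centre line; the grasp point (between the pads) lies 19 mm behind it; z points along the fingers, y is the line along which they close (so a half turn about z gives the same grasp; the last joint's range is limited). The gripper opens to 87 mm and grips with 3 to 60 N. Pads are 19 mm wide; open, the fingers measure 117 mm over their backs; the gripper's body (75 mm by 190 mm) begins 51 mm behind the grasp point.
Start: joints at [1.13, 0.321, -0.07, 1.45, 0.023, 1.371, -0.057], TCP at [0.286, -0.584, 0.223] pointing down, gripper open.
Joint ranges: [-2.86, 2.86], [-0.3, 2.09], [-1.38, 1.24], [0.06, 2.45], [-1.56, 4.7], [0.09, 2.05], [-2.69, 2.69]. Speed limits (rad/s): [2.57, 2.57, 3.14, 3.14, 3.14, 3.14, 3.14].

INTERFACE

Orientations are given as [roll, pitch, yaw] about the fixed x, y, z axes, in that order (R = Rz(yaw) Ry(pitch) Rx(roll)).
In Python, from cell import arm gives the robot as it stands. Calls block until the motion is done:
- arm.reach(position, orientation): joint-space move of the TCP to a pose.
- arm.move_straight(position, attitude=None, rate=0.15, stop_force=None): straight line of the TCP; attitude=None keeps the orientation; rate is the mean speed in m/s. With stop_force (N) it stops when the force on the tool has changed by that much, and returns True; else False.
- arm.goto_joints(angles): joint-space move.
- arm.command_gripper(opening, f_grip=None): finger opening in m; f_grip is the grip in N (None keeps the last); returns when the fingers have stopped.
- arm.wait(seconds).
- arm.solve_ik(position, orientation): joint angles nearest the present ones, or None.
- arm.get_obs(): the state.
- arm.capture(name): name is "side" or "top"; returns a dict with "frame" (384x512x3 uint8, red, green, blue), "range_z" (384x512 float32, m along the optical axis (not along the pixel's ray), 0 where there is no reading), "K" (3x3 intrinsics, pixels), "world_from_camera" (4x4, takes a point from camera to world coordinates). Camera axes: x right, y up, looking along -z (the intrinsics and any distortion apply to the point x, -y, -z); pixel columns grow to the right and rows downward; lengths in m; the calibration is good to about 2 mm. A picture is of the moment at which its call begins.
A pose or a line that the arm cannot do raises arm.IKError and nothing moves.
- arm.finish_job(): hands the job in; it is judged then, once.
The state is a dict: "clock": time; "joints": joint angles; "qvel": joint speeds; "joint_torque": joint torques, N m; "tool_pos": TCP position; "eef_rot": TCP orientation; "force": force on the tool from outside, world axes, zero at the start; "ft_torque": the same for the moment, N m; "width": finger opening in m; "grasp_force": force on a finger pad.
Only numpy, scipy, OpenCV 4.12 (cv2) and the standard library are available. Lean on these libraries where they do the work, as an engineer would, in place of code of your own. Each camera call takes 0.05 s, during which the arm holds its last target. There are 200 camera calls.

TASK

Close the wooden tray of sanding sheets: with the fingertips, push its standing metal flap over, press it down flat on the tray, and push it by its ridge toward the lip until its edge is tucked fully home beneath the lip, so that it stays shut when you let go and move clear. Only push and press: do not pinch the flap, do not lift, tip or shove the tray away from where it stands, and leave the things round about where they are.

Things in the scene. Friction and masses are not known exactly. Their poses are not given: they have to be found in the camera images.
- tray: Plywood tray of sanding sheets, loose, 156 (x) x 128 (y) x 65 mm, 1.8 kg or more. Origin: centre of underside, z up. Hinge along its +x side (away from the robot, within 0.45 rad), lip along its -x side. Side and hinge walls 44 mm high. The lip, 10 mm thick, overhangs inward over the full width from x = -78 to -57 mm, underside 54.5 mm above the table.
- flap_fold (a joint): Flap's turn about its hinge, rad: 0 = flat shut (its top face 52 mm above the table, 2.5 mm below the lip's underside), 1.57 = upright, 2.0 = stop, leaning back. Starts at 1.35 to 1.9 and stays there, but is sprung: shut it takes about 0.2 N m (2 to 3 N at the ridge) to hold, and untucked it springs up when let go.
- flap_slide (a joint): The flap's slide in its own plane, m: 0 = drawn back to the hinge (at the start; shut flat, its edge is then 5 mm short of the lip), 0.015 = stop, fully home, the edge 10 mm under the lip. 1.5 N of friction; stays where put. Slid out before it is flat, the edge lands on top of the lip: then push it back first.
- flap_plate: The flap: aluminium plate 4 mm thick, 100 mm wide, free edge 118 mm from the hinge line. Origin on the hinge line (moves with the slide), mid thickness; -x runs to the free edge, z out of the outer face (up when shut). A ridge 10 mm high, 92 mm wide crosses the outer face: square on the hinge side, 84 mm from the hinge line, sloping to nothing at 105 mm.
- flap_pad: Cork pad, 75 x 84 x 4 mm, glued under the flap plate (on the face toward the tray when shut). Origin and axes as flap_plate. Touching pad and plate at once counts as pinching.
- hinge_line (a point): Middle of the hinge line, fixed in the tray, 66 mm to tray +x of the tray's centre, 50 mm above the table.
- ridge (a point): Middle of the foot of the ridge's square face, on the flap's outer face: the corner for the fingertips. Moves with the flap.
- flap_edge (a point): Middle of the flap's free edge, at mid thickness. Moves with the flap.
- lip (a point): Middle of the lip's lower inner edge, fixed in the tray.
- tape_masking: Bystander: roll of masking tape, 98 mm across, 25 mm high, lying beside the tray. Origin: centre of the underside.
- pot_c: Bystander: small lidded paint pot, 60 mm across, 46 mm high, on the other side of the tray. Origin: centre of the underside.
- marker_black: Bystander: marker pen, 135 mm long (its y), 16 mm thick, lying in front of the tray. Origin: underside, mid length.
- paint_tube_b: Bystander: paint tube, 156 mm long (its y), 32 mm high, lying near the vice. Origin: underside.
- used_tube_2: Bystander: small used-up paint tube, 82 mm long (its y), 16 mm high, lying on the right. Origin: underside.
- sanding_block: Bystander: cork sanding block, 87 x 114 x 30 mm, on the left. Origin: underside.
- brush_1: Bystander: flat paintbrush, 196 mm long (its y), 16 mm high, lying behind the tray. Origin: underside.

How it is judged:
By the outcome, as a careful person would: the job done as asked, in the order asked, and still so for the second after the job is handed in, with the robot touching nothing.
It also fails if it takes over 38 s, if anything falls off the work surface, if the arm or the gripper's body presses on something with over 40 N, if the wrist force passes 120 N, or if a joint passes its speed limit or range.

## Working session

There is one attempt and no reset: what is moved stays moved. The work goes in short steps, each a Python script; the robot and the scene stay as the last script left them, time stands still between calls to the robot, and variables do not carry over. Pictures are saved under pics/ and viewed, at most 10 in all, crops included, and the job is handed in when it is done.

```bash
mkdir -p pics
cat > h.py <<'E'
import numpy as np, cv2
from cell import arm
def cap(n,fn=None):
    c=arm.capture(n)
    if fn: cv2.imwrite('pics/'+fn,c['frame'][:,:,::-1])
    return c
def cloud(c):
    z=c['range_z']; h,w=z.shape; K=c['K']
    u,v=np.meshgrid(np.arange(w),np.arange(h))
    p=np.stack([(u-K[0,2])/K[0,0]*z,-(v-K[1,2])/K[1,1]*z,-z],-1)
    T=c['world_from_camera']; P=p@T[:3,:3].T+T[:3,3]
    P[z==0]=np.nan
    return P
E
python3 - <<'E'
from h import *
for n in('side','top'):
    c=cap(n,n+'0.png'); np.savez(n+'0.npz',P=cloud(c)); print(n,c['K'].tolist(),c['world_from_camera'].round(3).tolist(),[k for k in c])
o=arm.get_obs(); print(o)
E
```

```text
side [[398.3790985674701, 0.0, 252.52965518119888], [0.0, 398.3790985674701, 187.0714577108498], [0.0, 0.0, 1.0]] [[0.132, -0.773, 0.621, 1.454], [0.991, 0.113, -0.07, -0.167], [-0.016, 0.625, 0.781, 1.201], [0.0, 0.0, 0.0, 1.0]] ['frame', 'range_z', 'K', 'world_from_camera']
top [[432.0231239430654, 0.0, 256.7597909323879], [0.0, 432.0231239430654, 187.3170603035562], [0.0, 0.0, 1.0]] [[-0.017, 0.998, -0.056, 0.468], [-1.0, -0.017, 0.006, -0.053], [0.005, 0.056, 0.998, 1.412], [0.0, 0.0, 0.0, 1.0]] ['frame', 'range_z', 'K', 'world_from_camera']
{'clock': 0.1, 'joints': array([ 1.13007312,  0.32173001, -0.07013283,  1.45152712,  0.02260233,
        1.3707896 , -0.05689791]), 'qvel': array([-5.38859235e-04, -4.08060265e-03,  3.06504856e-05, -2.40050698e-03,
       -5.98203156e-04,  2.25858893e-03, -1.68916636e-03]), 'joint_torque': array([ 2.22898018e-05, -4.92571807e+01, -4.06126678e-01, -3.13400352e+01,
       -6.43235212e-02,  3.94687720e-02,  4.38653035e-05]), 'tool_pos': array([ 0.28531932, -0.58349677,  0.2215965 ]), 'eef_rot': array([-3.13992820e+00,  7.87298422e-05,  4.54898765e-01]), 'force': array([ 0.23007163,  0.42245147, -0.03156939]), 'ft_torque': array([-0.01287796, -0.06648177,  0.00975194]), 'grasp_force': 0.0, 'width': 0.0870348098006781}
```

View pics/top0.png

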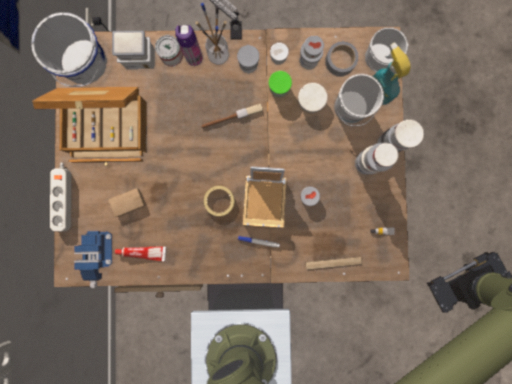

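View pics/side0.png

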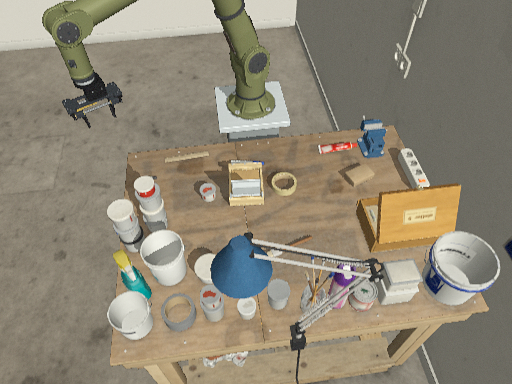

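Run:
```python
from h import *
a=cv2.imread('pics/top0.png')[155:255,195:335]; b=cv2.imread('pics/side0.png')[150:220,190:310]
cv2.imwrite('pics/crop0.png',np.vstack([cv2.resize(a,(420,300),interpolation=2),cv2.resize(b,(420,245),interpolation=2)]))
T=np.load('top0.npz')['P'];S=np.load('side0.npz')['P']
print('lamp',S[262,242].round(3),S[243,250],S[270,375],S[335,297])
np.set_printoptions(linewidth=250,suppress=True)
for v in range(162,232,3): print(v,' '.join('%d,%d,%d'%tuple(1000*T[v,u]) for u in range(240,294,4)))
```

```text
lamp [ 1.091 -0.149  0.52 ] [ 1.06383948 -0.13017304  0.54092012] [1.08557087 0.14200479 0.39647012] [ 1.09334485 -0.0097999   0.05461523]
162 631,-7,0 631,-20,-3 631,-34,0 631,-47,-2 630,-60,1 630,-73,-3 630,-86,-1 654,-106,-218 629,-112,3 629,-126,0 629,-138,2 629,-152,-4 629,-165,-1 629,-179,-5
165 621,-7,-1 621,-20,0 620,-33,5 620,-47,1 620,-60,-1 620,-73,0 619,-86,3 643,-106,-214 620,-112,-2 619,-125,5 619,-138,1 619,-152,-2 618,-165,0 618,-178,2
168 611,-7,3 611,-20,3 611,-33,0 594,-47,166 594,-59,160 594,-70,163 594,-82,161 593,-93,171 596,-106,132 609,-125,-1 609,-138,3 609,-151,1 609,-165,-1 609,-178,-7
171 601,-7,0 601,-20,3 601,-33,2 588,-47,135 587,-59,144 587,-70,144 587,-82,140 586,-94,147 586,-106,146 585,-117,152 585,-129,157 599,-151,-2 599,-164,0 599,-178,-4
174 592,-7,-2 591,-20,0 591,-33,-3 581,-47,110 580,-59,122 580,-71,123 579,-82,134 579,-94,131 578,-106,136 578,-118,136 577,-129,141 589,-151,-2 589,-164,4 589,-177,1
177 582,-6,-2 582,-20,-1 577,-34,57 575,-46,77 573,-59,99 573,-71,98 572,-83,105 572,-95,102 571,-107,111 571,-119,111 572,-132,97 579,-151,2 579
[... 2197 characters left out ...]
3,-107,39 443,-119,48 442,-134,13 442,-148,0 442,-161,0 441,-174,-2
222 435,-4,-2 436,-19,71 436,-31,63 435,-44,62 435,-56,68 435,-69,62 435,-81,66 435,-93,69 434,-106,59 434,-118,65 434,-131,63 432,-148,-1 432,-161,-3 432,-174,-4
225 425,-4,-3 424,-17,-7 424,-30,-3 426,-44,67 426,-56,65 426,-69,59 425,-81,61 425,-94,62 425,-106,67 425,-118,67 425,-131,63 423,-147,2 422,-160,3 422,-174,-2
228 415,-4,-3 415,-17,3 415,-30,-5 415,-43,5 414,-56,0 414,-69,1 414,-82,0 414,-95,0 413,-108,0 413,-121,-2 413,-134,-2 412,-148,-6 412,-160,0 413,-173,8
231 405,-4,0 405,-17,0 405,-30,2 405,-43,-1 405,-56,3 404,-69,-1 404,-82,-1 404,-95,-2 403,-108,-5 403,-121,0 403,-134,3 403,-147,1 403,-160,2 402,-174,-3
```

View pics/crop0.png

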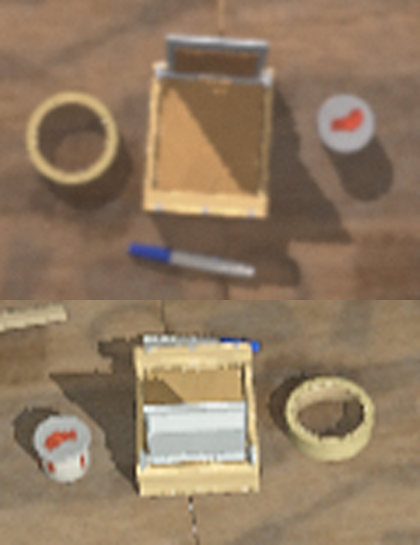

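Run:
```python
from h import *
from scipy.optimize import minimize
np.set_printoptions(suppress=True,precision=4)
for n in('top','side'):
    P=np.load(n+'0.npz')['P'].reshape(-1,3); P=P[~np.isnan(P[:,0])]
    P=P[(P[:,0]>.40)&(P[:,0]<.66)&(P[:,1]>-.16)&(P[:,1]<0.0)]
    lip=P[(P[:,2]>.057)&(P[:,2]<.075)&(P[:,0]<.48)]
    body=P[(P[:,2]>.02)&(P[:,2]<.075)]
    for nm,Q in(('lip',lip),('body',body)):
        r=cv2.minAreaRect(Q[:,:2].astype(np.float32)*1000); print(n,nm,len(Q),r, Q.mean(0))
    fl=P[(P[:,2]>.085)]
    c=fl.mean(0); U,S,V=np.linalg.svd(fl-c,full_matrices=False)
    nv=V[2]*np.sign(V[2][0]); print(n,'flap',len(fl),'c',c,'n',nv,'rms',S[2]/len(fl)**.5,'theta',np.arctan2(np.hypot(nv[0],nv[1]),nv[2]),'yaw',np.arctan2(nv[1],nv[0]),fl.min(0),fl.max(0))
```

```text
top lip 277 ((433.61578369140625, -78.57644653320312), (126.4244384765625, 20.945297241210938), 85.14032745361328) [ 0.4336 -0.0788  0.0645]
top body 1860 ((500.707275390625, -83.38475036621094), (127.95295715332031, 155.66111755371094), 85.32186126708984) [ 0.4965 -0.0835  0.046 ]
top flap 371 c [ 0.5819 -0.0894  0.1326] n [ 0.9554 -0.0843 -0.2829] rms 0.003031502904233426 theta 1.8576441855520294 yaw -0.08795779256890278 [ 0.5665 -0.1404  0.0851] [ 0.6005 -0.0407  0.1717]
side lip 172 ((440.0965576171875, -80.58728790283203), (127.19406127929688, 28.740339279174805), 84.1287612915039) [ 0.4399 -0.081   0.0627]
side body 959 ((506.57318115234375, -85.88126373291016), (127.44159698486328, 164.5342254638672), 85.22166442871094) [ 0.5046 -0.0857  0.0463]
side flap 311 c [ 0.5936 -0.0937  0.1338] n [ 0.9664 -0.0853 -0.2424] rms 0.0038347617253238053 theta 1.8155943240643442 yaw -0.08798794637961829 [ 0.5759 -0.1428  0.0852] [ 0.608  -0.0433  0.1683]
```

```bash
cat >> h.py <<'E'
PSI=-.084; TC=np.array([.5012,-.084])
cx=np.array([np.cos(PSI),np.sin(PSI)])
def tray(x,z):  # tray-frame x,z (m), y=0 -> world
    return np.array([*(TC+x*cx),z])
def pose(th,r,d,t):
    """TCP pose putting the leading tip corner at radius r, clearance d off the flap's outer face"""
    x=.066-r*np.cos(th)+(.002+d)*np.sin(th)+.0095*np.cos(t)
    z=.050+r*np.sin(th)+(.002+d)*np.cos(th)-.0095*np.sin(t)
    return tray(x,z),[np.pi,t,PSI]
E
python3 - <<'E'
from h import *
P=np.load('side0.npz')['P'].reshape(-1,3);P=P[~np.isnan(P[:,0])]
m=(P[:,1]<-.15)&(P[:,1]>-.55)&(P[:,0]>.3)&(P[:,0]<.95);print('max z right',P[m][:,2].max(), P[m][P[m][:,2].argmax()])
print(arm.solve_ik(*( [.55,-.15,.42],[np.pi,0,PSI])))
for th,d,t in [(1.83,.1,.8),(1.83,.03,.8),(1.83,0,.8),(1.5,0,.5),(1,0,0),(.5,0,0),(0,0,0)]:
    p=pose(th,.06,d,t); q=arm.solve_ik(*p); print(th,p[0].round(3),None if q is None else np.round(q,2))
p=pose(1.83,.06,.08,.8);print(arm.solve_ik(p[0]+[0,0,.12],p[1]))
E
```

```text
max z right 0.6382709344921363 [ 0.30871689 -0.53970468  0.63827093]
[ 0.58719234  0.15613315 -0.43157144  1.2762967   0.06585312  1.72295213
 -1.48454851]
1.83 [ 0.687 -0.1    0.075] None
1.83 [ 0.62  -0.094  0.093] None
1.83 [ 0.591 -0.092  0.101] [ 0.23  0.95 -0.27  0.96  0.17  2.05 -1.66]
1.5 [ 0.573 -0.09   0.105] [ 0.35  0.68 -0.38  1.3   0.19  1.7  -1.69]
1 [ 0.546 -0.088  0.102] [ 0.54  0.24 -0.48  1.83  0.13  1.1  -1.64]
0.5 [ 0.525 -0.086  0.081] [ 0.55  0.23 -0.49  1.89  0.12  1.05 -1.64]
0 [ 0.517 -0.085  0.052] [ 0.55  0.25 -0.49  1.94  0.14  0.99 -1.65]
None
```

Run:
```python
from h import *
for th,r,d,t in [(1.83,.112,.04,.35),(1.83,.112,0,.35),(1.42,.112,0,.1),(1.42,.112,.03,.1),(1.42,.06,.04,.42),(1.42,.06,0,.42),(1.2,.06,0,.2)]:
    p=pose(th,r,d,t); q=arm.solve_ik(*p); print(th,p[0].round(3),None if q is None else np.round(q,2))
for dz in(.1,.15):
  p=pose(1.83,.112,.04,.35);print(arm.solve_ik(p[0]+[0,0,dz],p[1]),arm.solve_ik(p[0]+[0,0,dz],[np.pi,.1,PSI]))
```

```text
1.83 [ 0.645 -0.096  0.144] [ 0.33  0.68 -0.38  1.17  0.2   1.68 -1.68]
1.83 [ 0.606 -0.093  0.154] [ 0.37  0.59 -0.4   1.29  0.19  1.65 -1.68]
1.42 [ 0.562 -0.089  0.16 ] [ 0.49  0.3  -0.46  1.64  0.13  1.34 -1.65]
1.42 [ 0.591 -0.092  0.165] [ 0.46  0.36 -0.45  1.56  0.15  1.36 -1.66]
1.42 [ 0.608 -0.093  0.112] [ 0.34  0.68 -0.38  1.26  0.2   1.67 -1.69]
1.42 [ 0.569 -0.09   0.106] [ 0.37  0.61 -0.39  1.39  0.19  1.61 -1.69]
1.2 [ 0.556 -0.089  0.105] [ 0.45  0.41 -0.43  1.62  0.16  1.35 -1.67]
[ 0.32585313  0.6377663  -0.39860697  1.0363591   0.198206    1.85601725
 -1.67419805] [ 0.41404895  0.43033208 -0.43644532  1.29904043  0.16934991  1.54983811
 -1.66274888]
[ 0.31756871  0.63266805 -0.40779605  0.94566345  0.20215833  1.95095477
 -1.67200415] [ 0.41233188  0.42047027 -0.44675549  1.21441964  0.16847895  1.64389535
 -1.65969118]
```

Run:
```python
from h import *
arm.command_gripper(0.0,10)
arm.move_straight([.30,-.56,.42],rate=.3)
arm.reach([.53,-.15,.42],[np.pi,0,PSI])
p=pose(1.83,.112,.04,.35)
arm.reach(p[0]+[0,0,.15],p[1])
arm.move_straight(p[0],rate=.15)
o=arm.get_obs();print(o['clock'],o['tool_pos'],o['force'],o['width'])
for th,t in [(1.83,.35),(1.7,.3),(1.56,.2),(1.44,.12)]:
    a,b=pose(th,.112,0,t); arm.move_straight(a,b,rate=.08)
    o=arm.get_obs();print(th,o['clock'],o['tool_pos']-a,o['force'].round(2))
a,b=pose(1.44,.112,.03,.12); arm.move_straight(a,b,rate=.15)
c=cap('side','s1.png');np.savez('s1.npz',P=cloud(c)); o=arm.get_obs();print(o['clock'])
a=cv2.imread('pics/s1.png')[110:230,180:320]; cv2.imwrite('pics/s1c.png',cv2.resize(a,(700,600),interpolation=2))
```

```text
6.0667 [ 0.64554717 -0.09617254  0.14566129] [-0.03894562 -0.1289862   0.28540856] 0.0004561008039034529
1.83 6.7167 [ 0.00034691 -0.00014915  0.00030217] [-0.5  -0.75  0.31]
1.7 7.05 [ 0.00023954 -0.00020318  0.00034682] [-0.   -0.32 -0.61]
1.56 7.3917 [ 0.00027779 -0.00031826  0.0003537 ] [ 0.66 -0.17  0.6 ]
1.44 7.7083 [ 0.00043023 -0.00027902  0.0001037 ] [-0.29 -0.18 -0.84]
8.1083
```

View pics/s1c.png

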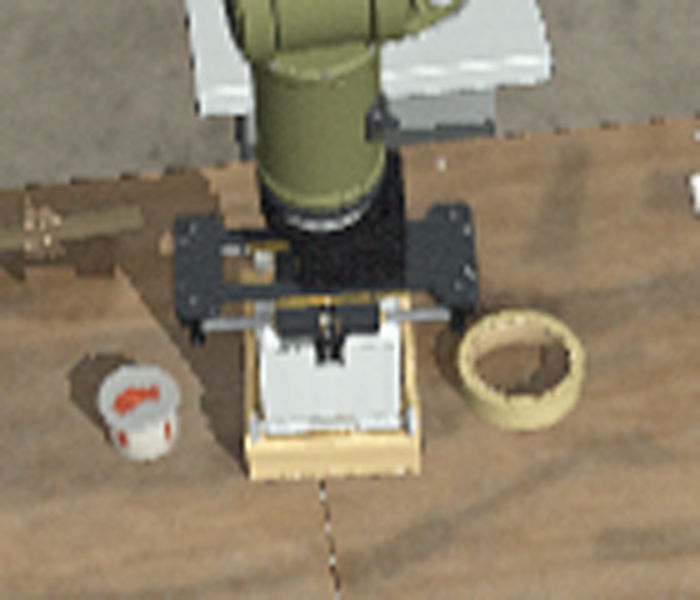

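The closed fingertips (crop about 330,350) stand just behind the light flap (260–405, 320–430), and tape and pot are untouched. Next I measure the flap's angle.

Run:
```python
from h import *
P=np.load('s1.npz')['P'].reshape(-1,3);P=P[~np.isnan(P[:,0])]
R=np.array([[np.cos(PSI),np.sin(PSI)],[-np.sin(PSI),np.cos(PSI)]])
q=(P[:,:2]-TC)@R.T
m=(abs(q[:,1])<.045)&(P[:,2]>.058)&(P[:,2]<.125)&(q[:,0]>-.05)&(q[:,0]<.1)
X=np.c_[q[m,0],P[m,2]]
for lo in np.arange(.058,.13,.008):
    k=(X[:,1]>=lo)&(X[:,1]<lo+.008); print(round(lo,3),k.sum(),np.round(np.percentile(X[k,0],[10,50,90]),4) if k.sum() else '')
k=X[:,1]<.12; 
f=np.polyfit(X[k,1],X[k,0],1); print(f,'theta',np.pi/2+np.arctan(f[0]))
```

```text
0.058 37 [0.066  0.0686 0.0714]
0.066 42 [0.065  0.0679 0.0709]
0.074 48 [0.0632 0.066  0.0694]
0.082 38 [0.0621 0.064  0.0673]
0.09 43 [0.0611 0.0644 0.0662]
0.098 39 [0.0603 0.0632 0.0652]
0.106 36 [0.0583 0.0622 0.0645]
0.114 32 [0.0569 0.0604 0.0626]
0.122 15 [0.0581 0.0589 0.0627]
[-0.15736187  0.07864253] theta 1.41471440007074
```

Run:
```python
from h import *
arm.move_straight(*pose(1.42,.112,.045,.42),rate=.12)
arm.move_straight(*pose(1.42,.062,.035,.42),rate=.12)
o=arm.get_obs();print(o['clock'],o['force'].round(2))
for th in [1.42,1.28,1.14,1.0,.85,.7,.55,.4,.25,.12,.05]:
    a,b=pose(th,.062,0,max(0,th-1.0)); arm.move_straight(a,b,rate=.06)
    o=arm.get_obs();print(th,round(o['clock'],2),(o['tool_pos']-a).round(4),o['force'].round(2))
a,b=pose(0,.062,-.008,0)
print(arm.move_straight(a,b,rate=.02,stop_force=8))
o=arm.get_obs();print(o['clock'],o['tool_pos'],(o['tool_pos']-a).round(4),o['force'].round(2))
cap('side','s2.png');a=cv2.imread('pics/s2.png')[130:220,190:310]; cv2.imwrite('pics/s2c.png',cv2.resize(a,(800,600),interpolation=2))
```

```text
9.1333 [ 0.26  0.67 -0.38]
1.42 9.87 [ 0.0002 -0.0001  0.0003] [-0.74 -0.55  0.15]
1.28 10.16 [-0.0003 -0.0003  0.001 ] [ 1.12  0.48 -0.26]
1.14 10.45 [ 0.0001 -0.0004  0.0008] [ 0.84 -0.01  0.61]
1.0 10.74 [ 0.0002 -0.0004  0.0006] [ 0.59  0.28 -0.33]
0.85 11.05 [ 0.0007 -0.     -0.0002] [ 1.   -0.64  0.46]
0.7 11.36 [-0.0008  0.0002 -0.0005] [ 1.15 -0.25  0.58]
0.55 11.67 [-0.0007  0.0001 -0.0004] [ 1.07 -0.37 -0.01]
0.4 11.97 [-0.0006  0.     -0.0005] [1.29 0.27 1.13]
0.25 12.28 [-0.0005  0.     -0.0005] [ 0.43 -0.87  0.58]
0.12 12.57 [-0.0004  0.     -0.0004] [ 1.09 -0.73  1.08]
0.05 12.82 [-0.0001  0.     -0.0002] [ 1.22 -0.6   1.93]
True
13.1667 [ 0.51513961 -0.08519013  0.05165117] [ 0.0005 -0.0001  0.0077] [-1.57  0.3   7.33]
```

View pics/s2c.png

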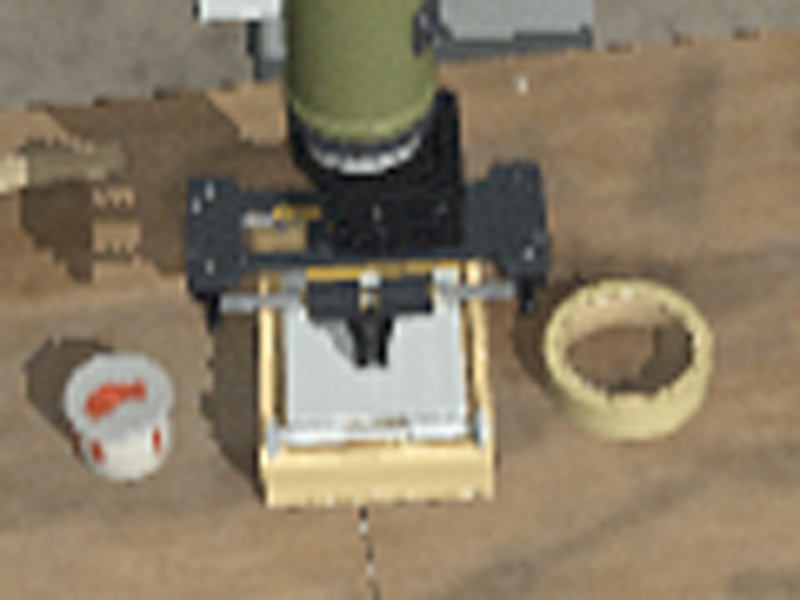

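Flap is flat, with the tips (crop about 370,355) on it just hinge-side of the ridge. Now the push.

Run:
```python
from h import *
def st(l):
    o=arm.get_obs();p=o['tool_pos'];print(l,round(o['clock'],2),'r',round(.066+.0095-(p[:2]-TC)@cx,4),'z',p[2].round(4),o['force'].round(2))
for r in(.070,.077):
    arm.move_straight(pose(0,r,-.002,0)[0],rate=.03); st(r)
for r in(.082,.086,.090,.094,.097,.099,.1005,.102,.1035,.105):
    s=arm.move_straight(pose(0,r,-.002,0)[0],rate=.02,stop_force=9); st((r,s))
    if s: break
```

```text
0.07 13.63 r 0.0684 z 0.0514 [-0.42  0.84  8.97]
0.077 14.02 r 0.0755 z 0.0513 [0.82 0.38 8.53]
(0.082, False) 14.42 r 0.0792 z 0.0515 [ 2.42 -0.18  6.51]
(0.086, False) 14.77 r 0.0832 z 0.0515 [2.85 0.87 6.08]
(0.09, False) 15.12 r 0.0876 z 0.0513 [2.98 0.65 6.29]
(0.094, False) 15.47 r 0.0917 z 0.0512 [ 4.03 -0.29  6.45]
(0.097, False) 15.77 r 0.0949 z 0.0512 [2.62 0.13 5.84]
(0.099, False) 16.02 r 0.0958 z 0.0514 [ 5.13 -1.06  4.24]
(0.1005, False) 16.27 r 0.0959 z 0.0517 [ 8.16 -0.75  2.51]
(0.102, False) 16.52 r 0.0959 z 0.0521 [10.53 -0.83  0.37]
(0.1035, False) 16.77 r 0.0965 z 0.0524 [13.08 -1.61 -0.91]
(0.105, False) 17.02 r 0.0978 z 0.0525 [13.24 -0.75  0.03]
```

Run:
```python
from h import *
arm.move_straight(pose(0,.092,.0003,0)[0],rate=.03)
arm.move_straight(pose(0,.088,.10,0)[0],rate=.12)
a,b=pose(0,.03,.16,0); arm.move_straight(a,b,rate=.25)
arm.reach([.47,-.30,.32],b)
for n in('top','side'):
    c=cap(n,n+'3.png');np.savez(n+'3.npz',P=cloud(c))
print(arm.get_obs()['clock'])
a=cv2.imread('pics/top3.png')[155:255,195:335]; b=cv2.imread('pics/side3.png')[150:220,190:310]
cv2.imwrite('pics/crop3.png',np.vstack([cv2.resize(a,(420,300),interpolation=2),cv2.resize(b,(420,245),interpolation=2)]))
for n in('top','side'):
  for i in '03':
    P=np.load(n+i+'.npz')['P'].reshape(-1,3);P=P[~np.isnan(P[:,0])]
    P=P[(P[:,0]>.40)&(P[:,0]<.66)&(P[:,1]>-.165)&(P[:,1]<0.0)]
    lip=P[(P[:,2]>.058)&(P[:,2]<.075)&(P[:,0]<.46)]; body=P[(P[:,2]>.02)&(P[:,2]<.075)]
    print(n,i,[cv2.minAreaRect(Q[:,:2].astype(np.float32)*1000) for Q in(lip,body)],lip.mean(0),P[:,2].max())
```

```text
20.1583
top 0 [((433.61578369140625, -78.57644653320312), (126.4244384765625, 20.945297241210938), 85.14032745361328), ((500.707275390625, -83.38475036621094), (127.95295715332031, 155.66111755371094), 85.32186126708984)] [ 0.43362657 -0.07876642  0.06452813] 0.17165119005799734
top 3 [((440.0719909667969, -78.66360473632812), (124.6546630859375, 40.42473220825195), 89.02328491210938), ((499.0212707519531, -83.34071350097656), (128.13267517089844, 156.0675048828125), 85.3761978149414)] [ 0.43576511 -0.08005444  0.06414185] 0.07176125466984029
side 0 [((440.0965576171875, -80.58728790283203), (127.19406127929688, 28.740339279174805), 84.1287612915039), ((506.57318115234375, -85.88126373291016), (127.44159698486328, 164.5342254638672), 85.22166442871094)] [ 0.43945291 -0.08093013  0.06297925] 0.16832067618126878
side 3 [((439.7077331542969, -80.07051086425781), (127.67822265625, 37.73731994628906), 89.0516128540039), ((504.0013122558594, -85.80384063720703), (127.72418212890625, 163.06942749023438), 85.25303649902344)] [ 0.43871057 -0.08032678  0.06274989] 0.0681608308692232
```

View pics/crop3.png

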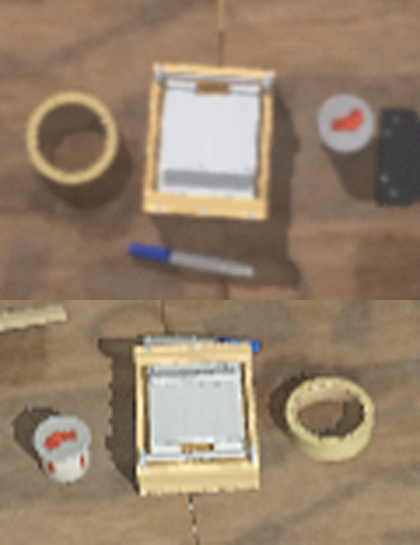

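Run:
```python
from h import *
c=[cap('top') for _ in range(4)]; o=c[0]
g=np.mean([k['frame'].astype(float) for k in c],0).astype(np.uint8)
a=g[160:232,238:292,::-1]; cv2.imwrite('pics/z3.png',cv2.resize(a,(450,600),interpolation=cv2.INTER_CUBIC))
# orthophoto profile along tray x at plate height z=.052
K=o['K'];T=o['world_from_camera']
gm=cv2.cvtColor(g,cv2.COLOR_RGB2GRAY)
def prof(xs,z):
    out=[]
    for x in xs:
        s=[]
        for y in np.linspace(-.035,.035,40):
            w=np.array([*(TC+x*cx+y*np.array([-cx[1],cx[0]])),z]); q=T[:3,:3].T@(w-T[:3,3])
            s.append([K[0,0]*q[0]/-q[2]+K[0,2],K[1,1]*-q[1]/-q[2]+K[1,2]])
        s=np.float32(s)[None]
        out.append(cv2.remap(gm,s[...,0],s[...,1],1).mean())
    return np.array(out)
xs=np.arange(-.085,.085,.001)
v=prof(xs,.052)
for i in range(0,len(xs),10): print(round(xs[i]*1000),v[i:i+10].round().astype(int))
```

```text
-85 [ 91  94 102 114 128 145 162 177 188 195]
-75 [199 201 201 201 200 200 200 200 200 200]
-65 [201 202 204 206 209 212 214 216 218 218]
-55 [217 212 206 198 188 178 170 164 159 156]
-45 [154 154 153 153 154 154 156 159 164 171]
-35 [181 192 202 210 216 220 221 223 224 224]
-25 [224 224 225 225 225 225 225 225 224 224]
-15 [224 224 224 224 224 224 224 224 224 224]
-5 [224 224 224 224 224 224 224 224 224 224]
5 [224 224 224 224 224 224 224 223 223 223]
15 [223 223 223 223 223 223 223 223 223 223]
25 [223 223 223 222 222 222 222 222 222 222]
35 [222 222 222 222 222 222 222 221 219 216]
45 [211 204 194 184 173 165 160 157 157 160]
55 [163 162 161 160 160 159 158 161 168 175]
65 [180 182 185 191 197 202 205 206 204 199]
75 [190 178 167 157 148 141 137 135 134 133]
```

View pics/z3.png

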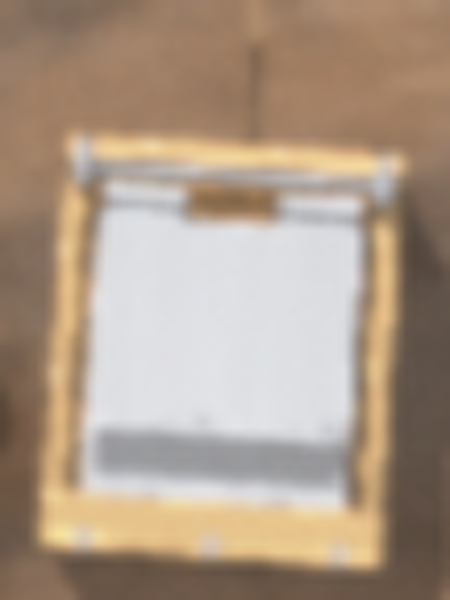

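Run:
```python
from h import *
R=np.array([[np.cos(PSI),np.sin(PSI)],[-np.sin(PSI),np.cos(PSI)]])
for n in('top','side'):
    P=np.concatenate([cloud(cap(n)).reshape(-1,3) for _ in range(6)]);P=P[~np.isnan(P[:,0])]
    q=(P[:,:2]-TC)@R.T; m=(abs(q[:,1])<.04)&(abs(q[:,0])<.09); X=q[m,0]; Z=P[m,2]
    print(n,[(round(x*1000),round(1000*np.median(Z[abs(X-x)<.001]),1)) for x in np.arange(-.086,-.02,.002) if (abs(X-x)<.001).sum()>5])
    print([(round(x*1000),round(1000*np.median(Z[abs(X-x)<.001]),1)) for x in np.arange(.034,.088,.002) if (abs(X-x)<.001).sum()>5])
# s2 reference: images only
a=cv2.cvtColor(cv2.imread('pics/s2.png'),6); b=cv2.cvtColor(cv2.imread('pics/side3.png'),6)
for c in(236,258): print(c,a[176:204,c].tolist(),'\n   ',b[176:204,c].tolist())
```

```text
top [(-86, np.float64(-0.3)), (-84, np.float64(-0.3)), (-82, np.float64(1.0)), (-80, np.float64(63.4)), (-78, np.float64(64.6)), (-76, np.float64(64.8)), (-74, np.float64(64.7)), (-72, np.float64(64.7)), (-70, np.float64(64.8)), (-68, np.float64(64.2)), (-66, np.float64(64.5)), (-64, np.float64(65.6)), (-62, np.float64(64.3)), (-60, np.float64(63.6)), (-58, np.float64(54.5)), (-56, np.float64(54.7)), (-54, np.float64(55.1)), (-52, np.float64(54.9)), (-50, np.float64(56.4)), (-48, np.float64(57.5)), (-46, np.float64(58.1)), (-44, np.float64(59.7)), (-42, np.float64(61.2)), (-40, np.float64(62.1)), (-38, np.float64(62.6)), (-36, np.float64(64.2)), (-34, np.float64(64.9)), (-32, np.float64(64.4)), (-30, np.float64(56.4)), (-28, np.float64(53.8)), (-26, np.float64(53.5)), (-24, np.float64(54.0)), (-22, np.float64(54.2))]
[(34, np.float64(53.5)), (36, np.float64(52.8)), (38, np.float64(52.5)), (40, np.float64(52.2)), (42, np.float64(53.2)), (44, np.float64(51.8)), (46, np.float64(51.2)), (48, np.float64(47.1)), (50, np.float64(47.0)), (52, np.float64(53.0)), (54, np.float64(47.9)), (56, n
[... 1611 characters left out ...]
, (78, np.float64(24.8)), (80, np.float64(22.1)), (82, np.float64(17.4)), (84, np.float64(0.9)), (86, np.float64(-1.0))]
236 [70, 94, 167, 207, 205, 203, 203, 204, 204, 202, 203, 202, 204, 204, 203, 202, 207, 196, 219, 248, 206, 162, 227, 228, 200, 188, 196, 200] 
    [206, 205, 205, 208, 204, 205, 205, 205, 206, 205, 206, 205, 206, 200, 202, 213, 235, 217, 188, 216, 154, 187, 211, 203, 194, 193, 198, 201]
258 [208, 219, 226, 214, 214, 212, 212, 212, 213, 209, 210, 209, 209, 208, 206, 212, 204, 225, 244, 181, 161, 221, 221, 202, 192, 194, 199, 197] 
    [222, 236, 226, 217, 218, 214, 212, 214, 212, 214, 213, 213, 209, 191, 200, 241, 220, 196, 225, 164, 188, 208, 202, 198, 192, 197, 210, 200]
```

Run:
```python
from h import *
def st(l):
    o=arm.get_obs();p=o['tool_pos'];print(l,round(o['clock'],2),'r',round(.066+.0095-(p[:2]-TC)@cx,4),'z',p[2].round(4),o['force'].round(2))
    return o['force']
a,b=pose(0,.088,.06,0)
arm.reach(a,b); st('above')
arm.move_straight(pose(0,.088,.006,0)[0],rate=.12)
print(arm.move_straight(pose(0,.088,-.008,0)[0],rate=.02,stop_force=9)); st('press')
z=-.003
for r in(.092,.095,.098,.100,.102,.104,.106):
    arm.move_straight(pose(0,r,z,0)[0],rate=.03); f=st((r,round(z,4)))
    if f[0]>9: break
    z-=.0012 if f[2]<9 else 0
```

```text
above 22.11 r 0.0868 z 0.113 [-0.01  0.49 -0.42]
True
press 23.19 r 0.087 z 0.0511 [-0.69 -0.26  7.03]
(0.092, -0.003) 23.48 r 0.0894 z 0.0508 [ 0.03 -0.57  8.42]
(0.095, -0.0042) 23.74 r 0.0905 z 0.0507 [ 3.28 -0.81 11.83]
(0.098, -0.0042) 23.99 r 0.0932 z 0.0507 [ 3.84 -0.46  9.72]
(0.1, -0.0042) 24.24 r 0.0949 z 0.0506 [4.02 0.35 9.07]
(0.102, -0.0042) 24.49 r 0.0969 z 0.0506 [ 4.24 -0.75  9.14]
(0.104, -0.0042) 24.74 r 0.0978 z 0.0508 [ 7.58 -0.91  6.59]
(0.106, -0.0054) 24.99 r 0.0978 z 0.0506 [ 9.57 -0.62  8.27]
```

Run:
```python
from h import *
A=[cv2.cvtColor(cv2.imread(f'pics/top{i}.png'),6).astype(np.float32) for i in '03']
for nm,(r0,r1,c0,c1) in {'lip_outer':(220,234,243,288),'left wall':(188,222,238,250),'right wall':(188,218,280,292),'table':(236,262,215,300),'table2':(100,150,250,270)}.items():
    w=cv2.createHanningWindow((c1-c0,r1-r0),5)
    a,b=[x[r0:r1,c0:c1] for x in A]; print(nm,cv2.phaseCorrelate(a,b,w))
# lip outer edge and rear outer edge, subpixel, by averaged column profiles
for c0,c1 in((248,256),(258,266),(270,278)):
    for i,x in enumerate(A):
        p=x[205:236,c0:c1].mean(1); print(c0,i,p.round().astype(int).tolist())
```

```text
lip_outer ((0.9051880415409848, 0.8734837996830622), 1.0623810598585341)
left wall ((-0.07864923498218879, -0.20408114698516044), 1.0184592207272847)
right wall ((0.13788885533038098, 0.06884835845570692), 1.0018499351210064)
table ((-0.07906772334276013, 0.4581068185818715), 0.972977869010266)
table2 ((0.11133340086393062, 0.10504801773367944), 0.9494104108810425)
248 0 [159, 159, 158, 158, 160, 159, 159, 160, 160, 160, 159, 157, 158, 171, 195, 198, 197, 199, 205, 197, 150, 100, 84, 85, 86, 87, 88, 88, 89, 90, 91]
248 1 [218, 219, 219, 220, 222, 221, 198, 172, 164, 163, 166, 181, 207, 217, 210, 202, 200, 199, 203, 206, 183, 122, 90, 88, 89, 88, 89, 91, 91, 91, 92]
258 0 [159, 158, 156, 156, 155, 154, 153, 153, 153, 152, 153, 152, 152, 159, 176, 192, 197, 198, 202, 212, 196, 130, 87, 85, 88, 90, 91, 91, 91, 90, 91]
258 1 [225, 226, 226, 225, 224, 220, 210, 178, 158, 154, 154, 161, 187, 218, 224, 216, 205, 201, 200, 200, 196, 169, 114, 90, 91, 94, 94, 94, 94, 94, 93]
270 0 [104, 104, 104, 104, 106, 108, 112, 114, 115, 120, 126, 131, 134, 143, 162, 187, 198, 199, 199, 208, 216, 190, 121, 86, 86, 88, 89, 88, 85, 84, 84]
270 1 [223, 223, 223, 224, 223, 222, 217, 204, 168, 153, 152, 154, 166, 193, 216, 216, 210, 204, 201, 201, 206, 201, 158, 106, 91, 92, 92, 91, 87, 86, 86]
```

Run:
```python
from h import *
A=[cv2.cvtColor(cv2.imread(f'pics/{i}.png'),6).astype(np.float32) for i in('s2','side3')]
c=None
z=np.load('side3.npz')['P'][192,258]; print(z)
def best(t0,t1,c,search,up=20):
    a=A[0][t0:t1,c:c+4].mean(1); xs=np.arange(t0,t1,.25); ref=np.interp(xs,np.arange(t0,t1),a); ref-=ref.mean()
    full=A[1][:,c:c+4].mean(1); res=[]
    for s in np.arange(*search,.05):
        y=np.interp(xs+s,np.arange(384),full); y=y-y.mean(); res.append((float((ref*y).sum()/np.sqrt((ref**2).sum()*(y**2).sum())),round(float(s),2)))
    return max(res)
for col in(234,237,240,254,257): print(col,'plate end',best(188,197,col,(-6,1)),'rear wall',best(199,212,col,(-3,3)))
# px per mm along tray x at plate end
import cell
S=arm.capture('side'); T=S['world_from_camera'];K=S['K']
def pr(w):
    q=T[:3,:3].T@(w-T[:3,3]); return np.array([K[0,0]*q[0]/-q[2]+K[0,2],-K[1,1]*q[1]/-q[2]+K[1,2]])
print('px for -15mm',pr(tray(.035,.052))-pr(tray(.05,.052)), 'y at x=.05,.035', pr(tray(.05,.052)),pr(tray(-.018,.062)),pr(tray(-.033,.062)),pr(tray(-.057,.065)))
```

```text
[ 0.56962766 -0.04698406  0.05651389]
234 plate end (0.9121244016756709, -2.85) rear wall (0.9867276568846216, -0.2)
237 plate end (0.7143444717185907, -2.5) rear wall (0.9937359478048853, -0.6)
240 plate end (0.9397299522747782, -5.4) rear wall (0.9914734839079743, -0.4)
254 plate end (0.8054794438780883, -3.05) rear wall (0.9920016526224652, -0.15)
257 plate end (0.3124272841901579, -0.35) rear wall (0.9955747571447395, -0.8)
px for -15mm [-0.15754775 -3.18230571] y at x=.05,.035 [246.18359499 190.08373597] [245.40588546 174.25547528] [245.25679389 171.24471734] [244.99793661 165.98177269]
```

Run:
```python
from h import *
def st(l):
    o=arm.get_obs();p=o['tool_pos'];print(l,round(o['clock'],2),'r',round(.066+.0095-(p[:2]-TC)@cx,4),'z',p[2].round(4),o['force'].round(2))
arm.move_straight(pose(0,.094,.0,0)[0],rate=.06)
arm.move_straight(pose(0,.094,.018,0)[0],rate=.12)
arm.move_straight(pose(0,.114,.018,0)[0],rate=.12)
arm.move_straight(pose(0,.114,.0105,0)[0],rate=.08);st('down')
print(arm.move_straight(pose(0,.134,.0105,0)[0],rate=.025,stop_force=3));st('lip')
```

```text
down 26.27 r 0.1134 z 0.0622 [ 0.39 -0.02  1.65]
True
lip 26.74 r 0.1217 z 0.0626 [ 1.22 -0.28  0.52]
```

Run:
```python
from h import *
def st(l):
    o=arm.get_obs();p=o['tool_pos'];print(l,round(o['clock'],2),'r',round(.066+.0095-(p[:2]-TC)@cx,4),'z',p[2].round(4),o['force'].round(2))
for r in(.1235,.125): print(arm.move_straight(pose(0,r,.0105,0)[0],rate=.03,stop_force=4));st(r)
```

```text
False
0.1235 26.99 r 0.1219 z 0.0629 [ 4.92 -0.22 -1.57]
False
0.125 27.24 r 0.1222 z 0.0631 [ 7.82  0.1  -3.97]
```

The fingertip meets the lip 24.1 mm past the ridge position, and fully home is 24 mm, so the flap is home. Now I move clear and check.

Run:
```python
from h import *
arm.move_straight(pose(0,.117,.0115,0)[0],rate=.06)
arm.move_straight(pose(0,.114,.15,0)[0],rate=.2)
a,b=pose(0,.03,.25,0); arm.reach([.45,-.32,.33],b); arm.wait(.3)
c=cap('top','top4.png'); o=arm.get_obs(); print(o['clock'],o['tool_pos'],o['force'].round(2))
a=c['frame'][140:265,185:340,::-1]; cv2.imwrite('pics/z4.png',cv2.resize(a,(620,500),interpolation=2))
A=cv2.cvtColor(cv2.imread('pics/top3.png'),6);B=cv2.cvtColor(cv2.imread('pics/top4.png'),6)
for x in(A,B): print(x[205:230,258:266].mean(1).round().astype(int).tolist())
```

```text
29.775 [ 0.4501972  -0.31926503  0.32992111] [ 0.24 -0.32 -0.03]
[225, 226, 226, 225, 224, 220, 210, 178, 158, 154, 154, 161, 187, 218, 224, 216, 205, 201, 200, 200, 196, 169, 114, 90, 91]
[226, 225, 226, 226, 226, 226, 226, 222, 198, 164, 154, 154, 156, 170, 198, 210, 205, 200, 200, 200, 195, 169, 115, 91, 92]
```

View pics/z4.png

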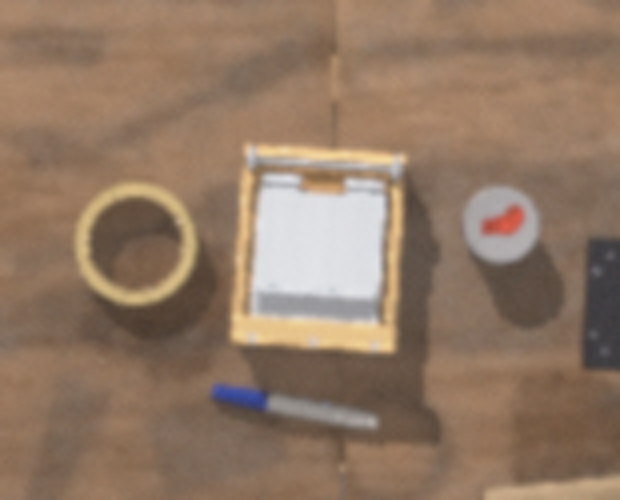

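The ridge's dark band (crop about 255–380, 290–315) now ends right at the lip. It sits about 1.2 px (4 mm) closer than before the second push. The tray did not move between those two pictures, and nothing else has moved.

```bash
python3 -c "
from cell import arm
print(arm.finish_job())"
```

```text
the job is handed in; nothing more can be done
None
```

The flap is folded down and tucked fully home under the lip (slide about 15 mm), and it stayed shut with the arm clear; the job was handed in at about 30 s, the tray shifted about 1.7 mm toward the robot during the first push, and the tape, pot and pen beside it look unmoved.

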